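Lock the camera lens: uncover it and nip up its slim lock ring

TASK

Lift the dust cover off the upright camera lens and set it down, right way up, in the empty shallow tray. Then push the lever of the slim lock ring clockwise (seen from above) until it comes up against its stop, nip it up finger-tight and hold it so for about half a second without over-tightening it, and let go. Do not touch the fixed lens rings above and below the lock ring, and leave the screwdriver, wheel and beam where they are.

Things in the scene. Friction and masses are not known exactly. Their poses are not given: they have to be found in the camera images.
- stand: fixed camera stand: black steel plate 110 x 110 x 10 mm with a 62 mm square black camera body on it and a lens looking straight up. Origin: centre of the plate's underside, which is also on the lens axis; z up. All lens heights below are above this origin. Its yaw varies.
- lower_ring: fixed black ring of the lens below the lock ring, 84 mm diameter, from 50 to 71 mm high, on the lens axis; must not be touched. Its origin and axes are those of the stand.
- upper_ring: fixed black front ring of the lens above the lock ring, 58 mm diameter, from 84 to 104 mm high, on the lens axis; must not be touched. Its origin and axes are those of the stand.
- lock_ring: slim bare-aluminium lock ring between the two fixed rings, 62 mm diameter, 73 to 83 mm high, with one radial lever: a bar 10 mm wide, 73 to 83 mm high, reaching out to 59 mm from the lens axis. Origin on the lens axis at the stand's underside. Turns about the lens axis and stays where it is left; turning it takes 0.15 N m (about 3 N on the lever). Starts 0.7 to 1.2 rad short of its stop.
- lever_end (a point): on the lever's centre line, 58 mm from the lens axis, 78 mm high. Turning clockwise, the ring meets its stop with the lever pointing along the stand's +x axis give or take 0.12 rad: where exactly differs each time and must be felt. When let go after tightening, the ring springs back to where it first met the stop and stays there.
- collar: spring-loaded stop collar under the lock ring, a thin brass disc 61 mm across, hardly visible, same origin and axes as the stand until the ring presses on its stop; then it yields clockwise with the ring: not below 4 N pushed on the lever at 48 mm from the axis, then 5 N more per mm. Finger-tight: 9 N or more there (collar turned 0.016 rad), best 12 to 15; over 18 N (0.065 rad) is over-tight.
- cover: loose grey plastic dust cover, 90 g, 124 mm diameter: a disc 4 mm thick with a downward rim and inner collar 17 mm deep, and on top a round knob of 22 mm diameter and 26 mm height. It sits loosely over the lens, the collar round the upper ring with 2 mm clearance, and hides the lever. Origin: on its axis at the disc's underside (104 mm above the stand's underside at the start, 21 mm above the table when it stands in the tray); z up along the knob.
- cover_knob (a point): centre of the upper half of the cover's knob, 18 mm above the cover's origin, 12 mm below the knob's top.
- tray: fixed empty black shallow tray, 180 x 180 mm outside, 24 mm high, walls and floor 4 to 5 mm thick. Origin: centre of its underside.
- screwdriver: loose screwdriver lying on the table, a bystander. Origin at its middle, lying along its x.
- wheel: loose black rubber robot wheel lying flat, 60 mm diameter, 24 mm high, a bystander. Origin: centre of its underside.
- beam: loose copper-coloured perforated beam 110 x 16 x 8 mm lying flat along its x, a bystander. Origin: centre of its underside.
There are look-alikes about, which are no part of the job. Of the things shaped like the cover, the grey one is meant. There is more than one size of the stand; the one meant has the size given above.

How it is judged:
By the outcome, as a careful person would: the job done as asked, in the order asked, and still so for the second after the job is handed in, with the robot touching nothing.
It also fails if it takes over 70 s, if anything falls off the work surface, if the arm or the gripper's body presses on something with over 40 N, if the wrist force passes 120 N, or if a joint passes its speed limit or range.

ROBOT

A 6-joint arm with a two-finger parallel gripper is mounted at the origin on the work surface. World frame = base frame: x ahead of the robot, y to its left, z up, the work surface at z = 0. Lengths are in m, angles in rad, forces in N, time in s.
With the tool pointing down it reaches from about 0.325 to 0.9 m from the base axis. Payload 6.1 kg.
Tool frame: the origin (TCP) lies midway between the tips of the shut fingers; the grasp point (between the pads) lies 19 mm behind it; x points along the fingers, y is the direction in which the jaws open and shut, and the axes are right-handed (so a half turn about x gives the same grasp; the last joint's range is limited). The gripper opens to 85 mm and grips with 20 to 120 N. Pads are 22 mm wide; open, the fingers measure 114 mm over their backs; the gripper's body (76 mm by 85 mm) begins 54 mm behind the grasp point. The pads swing forward as they close: fully open they stand 13 mm farther back than shut.
Start: joints at [1.057, 0.22, 1.526, -0, 1.395, -0.126], TCP at [0.236, 0.579, 0.192] pointing down, gripper open.
Joint ranges: [-2.98, 2.98], [-0.91, 2.08], [0.09, 2.57], [-1.24, 4.39], [0.2, 2.65], [-2.68, 2.68]. Speed limits (rad/s): [2.57, 2.57, 3.01, 3.14, 3.14, 3.14].

INTERFACE

Orientations are given as [roll, pitch, yaw] about the fixed x, y, z axes, in that order (R = Rz(yaw) Ry(pitch) Rx(roll)).
In Python, from plant import movep, move_l, set_joints, gripper_to, hold, inverse_kinematics, observe, get_image, get_calibration, Unreachable, job_done gives the robot as it stands. Calls block until the motion is done:
- movep(position, orientation): joint-space move of the TCP to a pose.
- move_l(position, feed=0.15, rotation=None, max_force=None): straight line of the TCP; rotation=None keeps the orientation; feed is the mean speed in m/s. With max_force (N) it stops when the force on the tool has changed by that much, and returns True; else False.
- set_joints(angles): joint-space move.
- gripper_to(opening, f_grip=None): finger opening in m; f_grip is the grip in N (None keeps the last); returns when the fingers have stopped.
- hold(seconds).
- inverse_kinematics(position, orientation): joint angles nearest the present ones, or None.
- observe(): the state.
- get_image(name): name is "scene" or "side" or "wrist"; returns (picture, depth): 480x640x3 uint8, red, green, blue; 480x640 float32, m along the optical axis (not along the pixel's ray), 0 where there is no reading.
- get_calibration(name): a dict with "intrinsics" (3x3 intrinsics, pixels), "world_from_camera" (4x4, takes a point from camera to world coordinates). Camera axes: x right, y down, z forward; pixel columns grow to the right and rows downward; lengths in m; the calibration is good to about 2 mm. A picture is of the moment at which its call begins: read the wrist's pose just before it. get_calibration takes no time and is no camera call; for the wrist camera it gives the pose at the moment of the call.
A pose or a line that the arm cannot do raises Unreachable and nothing moves.
- job_done(): hands the job in, once; it reports no verdict.
The state is a dict: "time_s": time; "q": joint angles; "joint_velocities": joint speeds; "joint_torque": joint torques, N m; "eef_pos": TCP position; "tcp_rot": TCP orientation; "ft_force": force on the tool from outside, world axes, zero at the start; "torque": the same for the moment, N m; "opening": finger opening in m.
Only numpy, scipy, OpenCV 4.12 (cv2) and the standard library are available. Lean on these libraries where they do the work, as an engineer would, in place of code of your own. Each camera call takes 0.05 s, during which the arm holds its last target.

## Working session

There is one attempt and no reset: what is moved stays moved. The work goes in short steps, each a Python script; the robot and the scene stay as the last script left them, time stands still between calls to the robot, and variables do not carry over. Pictures are saved under pics/ and viewed, and the job is handed in when it is done.

```bash
ls; mkdir -p pics; python3 - <<'E'
from plant import *
import cv2,numpy as np
for n in ["scene","side","wrist"]:
    c=get_calibration(n); im,d=get_image(n)
    cv2.imwrite(f"pics/{n}0.png",im[:,:,::-1]); np.savez(f"{n}0.npz",im=im,d=d,K=c["intrinsics"],T=c["world_from_camera"])
    print(n,c["intrinsics"].round(1).tolist() if hasattr(c["intrinsics"],'round') else c["intrinsics"],np.round(c["world_from_camera"],3).tolist(),(d>0).mean())
s=observe();print({k:np.round(v,3) for k,v in s.items()})
E
```

```text
pics
scene [[510.2, 0.0, 325.8], [0.0, 510.2, 242.1], [0.0, 0.0, 1.0]] [[0.032, 0.549, -0.835, 1.439], [0.999, -0.035, 0.015, 0.065], [-0.021, -0.835, -0.549, 0.749], [0.0, 0.0, 0.0, 1.0]] 0.9960481770833334
side [[602.8, 0.0, 315.8], [0.0, 602.8, 241.9], [0.0, 0.0, 1.0]] [[0.948, -0.186, 0.259, 0.182], [-0.319, -0.563, 0.762, -0.868], [0.004, -0.805, -0.593, 0.849], [0.0, 0.0, 0.0, 1.0]] 0.9960286458333333
wrist [[422.7, 0.0, 317.6], [0.0, 422.7, 235.6], [0.0, 0.0, 1.0]] [[0.378, 0.881, 0.284, 0.162], [0.926, -0.36, -0.118, 0.608], [-0.001, 0.308, -0.951, 0.372], [0.0, 0.0, 0.0, 1.0]] 0.9960026041666666
{'time_s': np.float64(0.15), 'q': array([ 1.057,  0.221,  1.527, -0.   ,  1.395, -0.126]), 'joint_velocities': array([ 0.001, -0.002, -0.004,  0.   ,  0.002,  0.   ]), 'joint_torque': array([ 2.0000e-03, -4.9749e+01, -3.8990e+01, -0.0000e+00,  7.0000e-03,
       -0.0000e+00]), 'eef_pos': array([0.236, 0.578, 0.192]), 'tcp_rot': array([-1.693,  1.569, -2.081]), 'ft_force': array([-0.629, -0.244, -0.181]), 'torque': array([-0.072,  0.033,  0.012]), 'opening': np.float64(0.085)}
```

View pics/scene0.png

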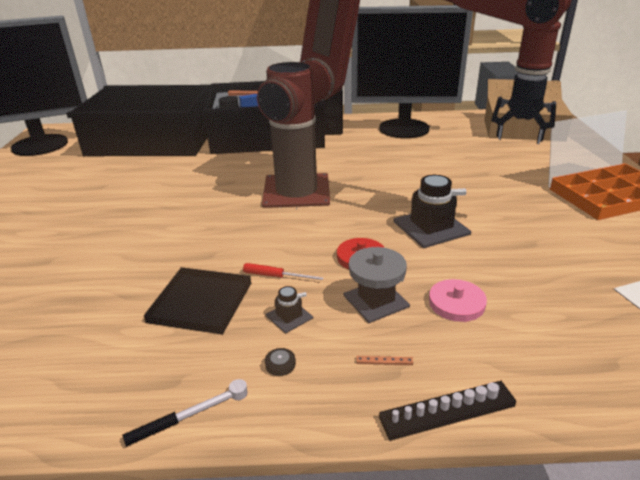

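View pics/side0.png

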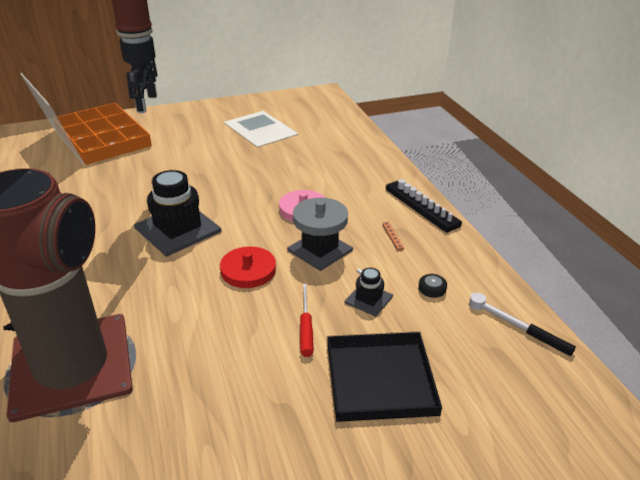

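View pics/wrist0.png

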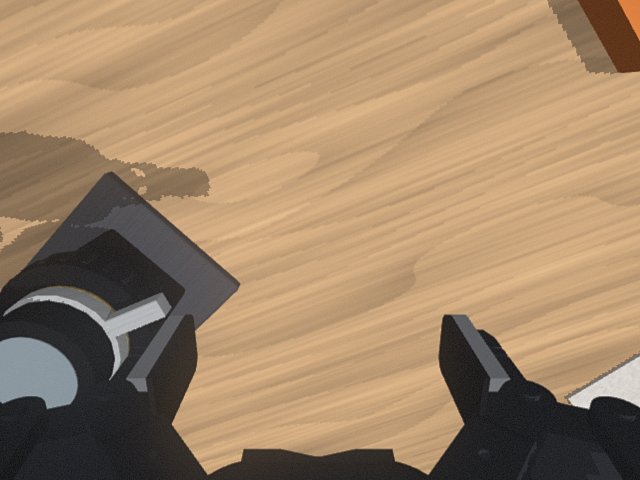

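Scene: candidates for the cover are grey (378,262), red (361,252) and pink (458,299). For the stand they are large (433,210), small (289,308) and the one under the grey cover (377,298). The tray is at (200,298); the socket rail (447,408) and orange organiser (610,185) are not it. I choose the grey cover, the stand under it, and the black tray, then check sizes and look at a close crop.

```bash
cat > h.py <<'E'
import numpy as np,cv2
def load(n): z=np.load(n+".npz"); return z["im"],z["d"],z["K"],z["T"]
def ray(uv,K,T):
    d=T[:3,:3]@np.linalg.inv(K)@np.array([uv[0],uv[1],1.]); return T[:3,3],d/np.linalg.norm(d)
def plane(uv,K,T,z):
    o,d=ray(uv,K,T); return o+d*(z-o[2])/d[2]
def tri(rays):
    A=np.zeros((3,3));b=np.zeros(3)
    for o,d in rays:
        P=np.eye(3)-np.outer(d,d);A+=P;b+=P@o
    x=np.linalg.solve(A,b); return x,[np.linalg.norm((np.eye(3)-np.outer(d,d))@(x-o)) for o,d in rays]
def proj(p,K,T):
    c=T[:3,:3].T@(np.asarray(p)-T[:3,3]); v=K@c; return v[:2]/v[2]
E
python3 - <<'E'
from h import *
for n,(x0,y0,x1,y1) in [("scene",(330,230,430,330)),("side",(270,185,370,275)),("scene",(130,250,270,345)),("side",(310,320,450,425))]:
    im,d,K,T=load(n+"0")
    c=cv2.resize(im[y0:y1,x0:x1],None,fx=4,fy=4,interpolation=cv2.INTER_CUBIC)
    cv2.imwrite(f"pics/crop_{n}_{x0}.png",c[:,:,::-1])
a=cv2.imread("pics/crop_scene_330.png");b=cv2.imread("pics/crop_side_270.png")
o=np.zeros((400,800,3),np.uint8);o[:400,:400]=a;o[:360,400:]=b;cv2.imwrite("pics/crop_stand.png",o)
a=cv2.imread("pics/crop_scene_130.png");b=cv2.imread("pics/crop_side_310.png")
o=np.zeros((420,1120,3),np.uint8);o[:380,:560]=a;o[:420,560:]=b;cv2.imwrite("pics/crop_tray.png",cv2.resize(o,(800,300)))
E
```

```text
(no output)
```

View pics/crop_stand.png

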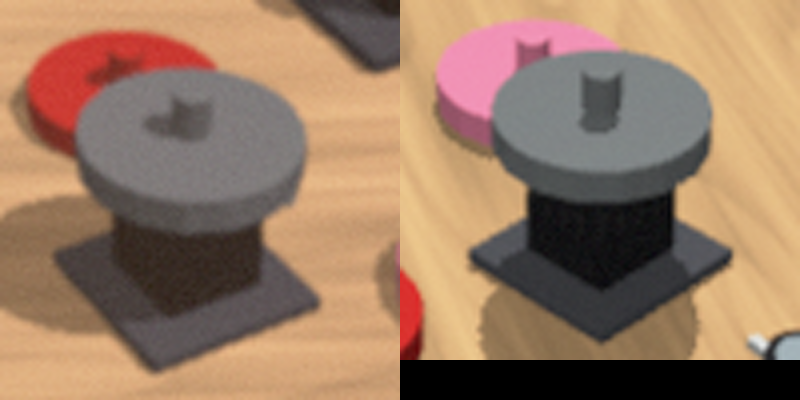

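View pics/crop_tray.png

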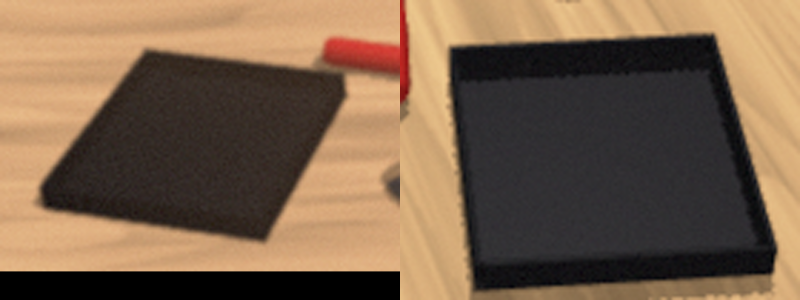

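```bash
python3 - <<'E'
from h import *
_,ds,Ks,Ts=load("scene0");_,dd,Kd,Td=load("side0")
def S(x,y):return (x/4+330,y/4+230)
def D(x,y):return ((x-400)/4+270,y/4+185)
def S2(x,y):return (x*.35+130,y*.35+250)
def D2(x,y):return ((x-400)*.35+310,y*.35+320)
for nm,a,b in [("knobtop",S(191,97),D(602,72)),("plate_ymin",S(55,257),D(602,331)),("plate_xmax",S(157,361),D(732,252)),
  ("t1",S2(43,188),D2(775,250)),("t2",S2(267,226),D2(715,36)),("t3",S2(147,51),D2(473,265)),("t4",S2(345,80),D2(450,47))]:
    x,r=tri([ray(a,Ks,Ts),ray(b,Kd,Td)]);print(nm,x.round(4),np.round(r,4))
for u in [D(470,252),D(602,331),D(732,252)]: print(plane(u,Kd,Td,.01).round(4))
for u in [S(55,257),S(157,361),S(320,297)]: print(plane(u,Ks,Ts,.01).round(4))
# cover by colour mask + depth heights
im,d,K,T=load("side0")
h=cv2.cvtColor(im,cv2.COLOR_RGB2HSV)
m=((h[...,1]<60)&(h[...,2]>60)).astype(np.uint8);m[:,:270]=0;m[:,370:]=0;m[:185]=0;m[260:]=0
ys,xs=np.nonzero(m);P=[]
for u,v in zip(xs,ys):
    p=np.linalg.inv(K)@[u,v,1]*d[v,u];P.append(T[:3,:3]@p+T[:3,3])
P=np.array(P);k=(P[:,2]>.1)&(P[:,2]<.116);print(len(P),k.sum(),P[k].min(0),P[k].max(0),np.median(P[k],0))
k=P[:,2]>.123;print(k.sum(),P[k].min(0),P[k].max(0))
E
```

```text
knobtop [0.5521 0.1904 0.1301] [0.0007 0.0007]
plate_ymin [0.5292 0.1196 0.0064] [0.0002 0.0002]
plate_xmax [0.6238 0.1668 0.0076] [0.0025 0.0025]
t1 [ 0.5947 -0.3147  0.0196] [0.0018 0.0018]
t2 [ 0.6429 -0.14    0.0164] [0.002 0.002]
t3 [ 0.4218 -0.2703  0.0202] [0.0003 0.0003]
t4 [ 0.4693 -0.097   0.0178] [0.0003 0.0003]
[0.4789 0.2079 0.01  ]
[0.5278 0.1151 0.01  ]
[0.6229 0.1603 0.01  ]
[0.5334 0.1195 0.01  ]
[0.6237 0.1684 0.01  ]
[0.5767 0.2636 0.01  ]
1932 1341 [0.48883978 0.12496345 0.10003585] [0.61072235 0.25214183 0.11598441] [0.54436592 0.17754857 0.10761572]
82 [ 0.18243501 -0.86802548  0.12301454] [0.55950792 0.20527953 0.84911597]
```

Crop shows the grey cover on the mid-size stand. Its plate measures about 110 mm, the centre is near (0.553, 0.190), and the knob top is at z≈0.13. The black tray is empty, centred near (0.532, -0.205). Next I refine both with two wrist-camera placements.

```bash
python3 - <<'E'
from plant import *
from h import *
def snap(nm):
    c=get_calibration("wrist"); im,d=get_image("wrist")
    np.savez(nm+".npz",im=im,d=d,K=c["intrinsics"],T=c["world_from_camera"]);cv2.imwrite(f"pics/{nm}.png",im[:,:,::-1])
P=np.pi/2
movep([.55,.19,.27],[0,P,0]);hold(.2);snap("wA");print(observe()["time_s"],observe()["eef_pos"])
move_l([.49,.19,.27],.3);hold(.2);snap("wB");print(observe()["time_s"],observe()["q"].round(2))
E
```

```text
2.2333 [0.54973797 0.19062792 0.26989251]
2.8333 [ 0.22 -0.06  1.68 -0.    1.52 -1.35]
```

View pics/wA.png

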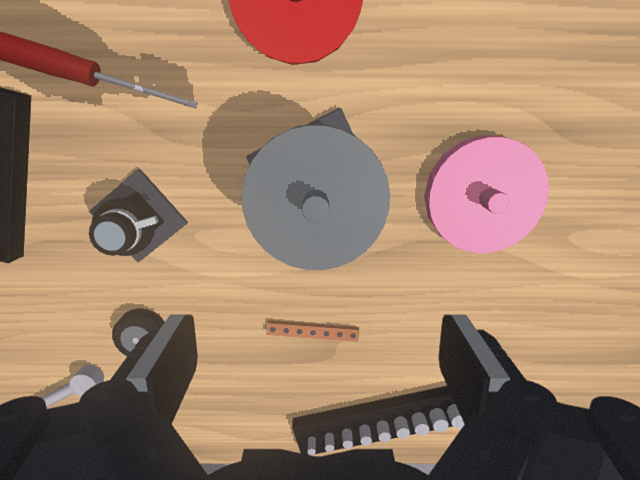

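View pics/wB.png

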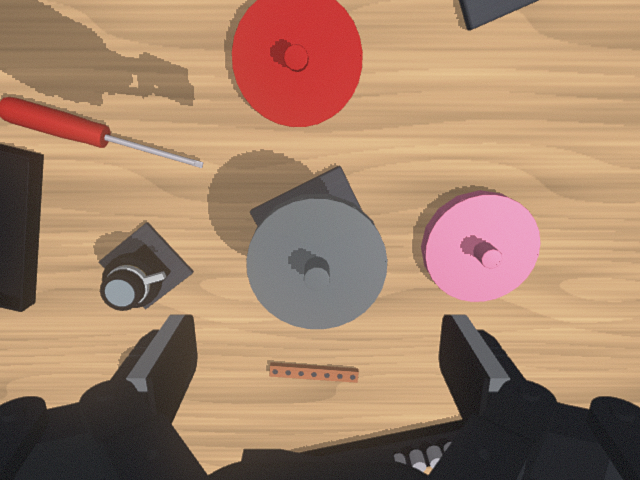

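```bash
python3 - <<'E'
from h import *
R={}
out=[]
for n in ["wA","wB"]:
    im,d,K,T=load(n); h=cv2.cvtColor(im,cv2.COLOR_RGB2HSV)
    m=((h[...,1]<50)&(h[...,2]>75)).astype(np.uint8); m[:, :235]=0;m[:,400:]=0;m[340:]=0
    m=cv2.morphologyEx(m,cv2.MORPH_OPEN,np.ones((5,5),np.uint8))
    cs,_=cv2.findContours(m,cv2.RETR_EXTERNAL,cv2.CHAIN_APPROX_NONE);c=max(cs,key=cv2.contourArea)
    e=cv2.fitEllipse(c);print(n,e); R[n]=(e,K,T)
    # knob top via depth-independent crop
    x,y=map(int,e[0]);cr=cv2.resize(im[y-25:y+45,x-45:x+45],None,fx=4,fy=4,interpolation=cv2.INTER_CUBIC)
    g=cv2.createCLAHE(4).apply(cv2.cvtColor(cr,cv2.COLOR_RGB2GRAY));print("crop origin",x-45,y-25);out.append(g)
cv2.imwrite("pics/knob.png",np.hstack(out))
x,r=tri([ray(R[n][0][0],*R[n][1:]) for n in R]);print("disc centre",x,r)
E
```

```text
wA ((315.9833679199219, 194.64996337890625), (144.79432678222656, 152.6087646484375), 19.683589935302734)
crop origin 270 169
wB ((317.5956726074219, 257.12530517578125), (134.80044555664062, 150.3247528076172), 19.894813537597656)
crop origin 272 232
disc centre [0.54996957 0.19003271 0.08475822] [np.float64(0.00030028767632458156), np.float64(0.0003002876763245578)]
```

View pics/knob.png

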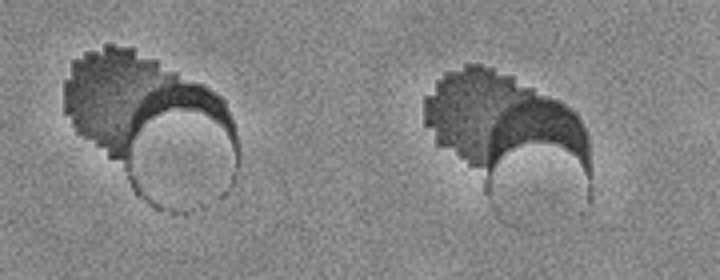

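```bash
python3 - <<'E'
from h import *
_,_,Ka,Ta=load("wA");_,_,Kb,Tb=load("wB");_,_,Ks,Ts=load("scene0");_,_,Kd,Td=load("side0")
a=ray((315.75,209.5),Ka,Ta);b=ray((316.75,278.75),Kb,Tb)
print(tri([a,b]));print(tri([a,b,ray((377.75,254.25),Ks,Ts),ray((320.5,203),Kd,Td)]))
print(plane((315.75,209.5),Ka,Ta,.134),plane((316.75,278.75),Kb,Tb,.134))
# disc widest columns (pure left/right extremes) 
E
```

```text
(array([0.55197962, 0.18963636, 0.12948435]), [np.float64(3.736715634759897e-05), np.float64(3.736715634764287e-05)])
(array([0.55190069, 0.18993759, 0.13013059]), [np.float64(0.0002750929102314149), np.float64(0.00038651996908739295), np.float64(0.0009921886932753136), np.float64(0.0005611973570613417)])
[0.55082008 0.18968896 0.134     ] [0.54998953 0.18960596 0.134     ]
```

```bash
python3 - <<'E'
from plant import *
import numpy as np
f=lambda:(observe()["time_s"],observe()["eef_pos"].round(4),observe()["ft_force"].round(2),round(observe()["opening"],4))
move_l([.5513,.1897,.20],.25)
gripper_to(.045,30)
print(move_l([.5513,.1897,.145],.15),f())
print(move_l([.5513,.1897,.114],.06,max_force=8),f())
gripper_to(0.0,30);print(f())
E
```

```text
False (4.35, array([0.5513, 0.1897, 0.1451]), array([ 0.51,  0.3 , -0.08]), 0.0453)
False (5.0167, array([0.5513, 0.1897, 0.1139]), array([1.14, 0.15, 0.53]), 0.045)
(5.5167, array([0.5514, 0.1897, 0.1141]), array([-0.2 , -0.78, -0.14]), 0.0004)
```

```bash
python3 - <<'E'
from plant import *
from h import *
for n in ["wrist","scene","side"]:
    im,d=get_image(n);cv2.imwrite(f"pics/miss_{n}.png",im[:,:,::-1])
E
```

```text
(no output)
```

View pics/miss_wrist.png

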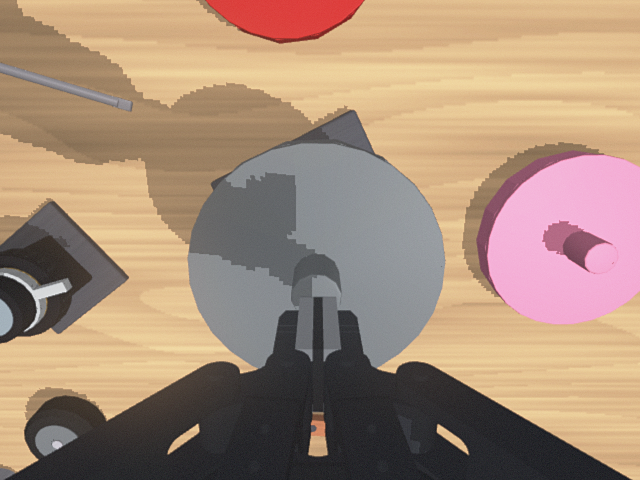

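View pics/miss_side.png

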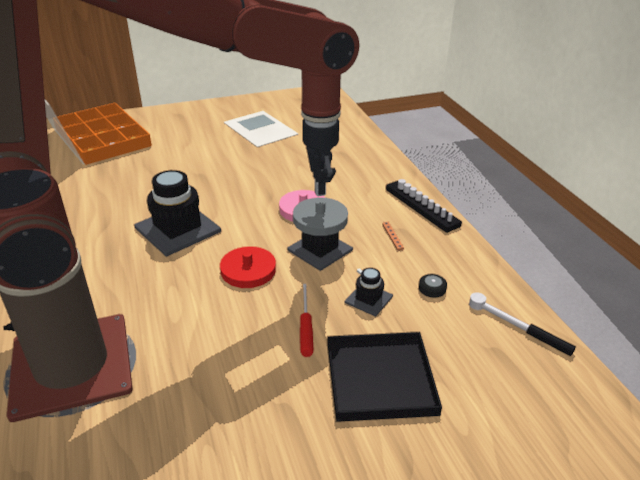

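```bash
python3 - <<'E'
from plant import *
from h import *
s=observe();print(s["eef_pos"],s["tcp_rot"],s["opening"])
for n in ["wrist","side","scene"]:
    c=get_calibration(n);K,T=np.array(c["intrinsics"]),np.array(c["world_from_camera"])
    print(n,proj(s["eef_pos"],K,T),"knobtop est",proj([.5519,.19,.130],K,T),T[:3,3].round(4))
im=cv2.imread("pics/miss_side.png");im2=cv2.imread("pics/miss_scene.png");im3=cv2.imread("pics/miss_wrist.png")
cv2.imwrite("pics/miss3.png",np.hstack([cv2.resize(im[150:250,280:370],(360,400)),cv2.resize(im2[180:280,330:430],(400,400))]))
E
```

```text
[0.55132426 0.18970891 0.11403778] [0.10034486 1.5706996  0.10037329] -0.00045219496383978056
wrist [317.13430511 280.06301368] knobtop est [317.8060708  296.49266193] [0.4712 0.1898 0.2944]
side [320.01756304 209.06532599] knobtop est [320.28204482 202.8883397 ] [ 0.1824 -0.868   0.8491]
scene [376.92661374 260.47180702] knobtop est [377.34812946 254.48923888] [1.4386 0.0653 0.7491]
```

View pics/miss3.png

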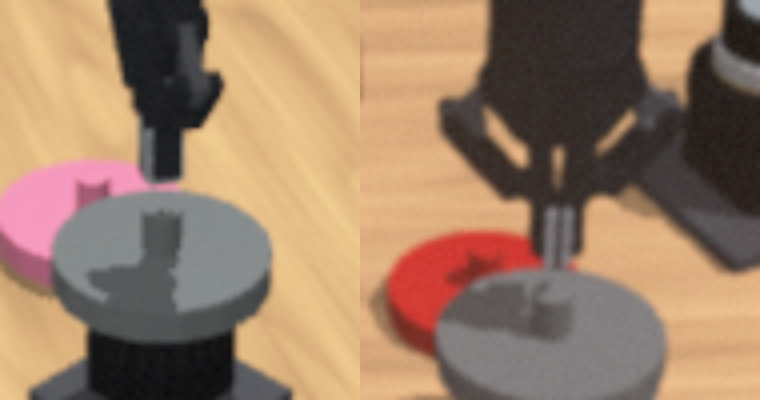

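```bash
python3 - <<'E'
from plant import *
from h import *
_,_,Ks,Ts=load("scene0");_,_,Kd,Td=load("side0")
print(tri([ray((379.3,246.8),Ks,Ts),ray((320.4,195.2),Kd,Td)]))
for n,px in [("side",(320,193)),("scene",(379,244)),("wrist",(318,300)),("wrist",(308,300)),("wrist",(316,268)),("wrist",(316,320)),("wrist",(300,180))]:
    im,d=get_image(n);c=get_calibration(n);K,T=c["intrinsics"],c["world_from_camera"]
    u,v=px
    z=np.median(d[v-1:v+2,u-1:u+2]); print(n,px,z,(T[:3,:3]@(np.linalg.inv(K)@[u,v,1])*z+T[:3,3]).round(4))
E
```

```text
(array([0.55245103, 0.19286961, 0.14900042]), [np.float64(0.0009107043566969156), np.float64(0.0009107043566967411)])
side (320, 193) 1.3003323 [0.5474 0.1796 0.1625]
scene (379, 244) 1.0551673 [0.5627 0.191  0.1638]
wrist (318, 300) 0.15034162 [0.5393 0.19   0.1584]
wrist (308, 300) 0.1502967 [0.5393 0.1865 0.1584]
wrist (316, 268) 0.18182041 [0.5405 0.1892 0.1257]
wrist (316, 320) 0.13679115 [0.5393 0.1894 0.1726]
wrist (300, 180) 0.1892128 [0.5058 0.1821 0.1067]
```

The side view shows the shut fingertips just above the knob (about (320,195)). They triangulate to z≈0.149 while the reported TCP is 0.114, and nothing was gripped or touched. So the real tips are about 35 mm behind the reported TCP. I'll confirm this with the fingers part open, then go lower under force guard.

```bash
python3 - <<'E'
from plant import *
from h import *
f=lambda:(observe()["time_s"],observe()["eef_pos"].round(4),observe()["ft_force"].round(2),round(observe()["opening"],4))
gripper_to(.045,30)
print(move_l([.5513,.1897,.082],.06,max_force=6),f())
ims=[]
for n,(x0,y0) in [("wrist",(220,180)),("scene",(330,170)),("side",(270,150))]:
    im,d=get_image(n);ims.append(cv2.resize(im[y0:y0+130,x0:x0+(200 if n=="wrist" else 100)],None,fx=2 if n=="wrist" else 2,fy=2,interpolation=cv2.INTER_CUBIC))
cv2.imwrite("pics/dn1.png",np.hstack(ims)[:,:,::-1])
E
```

```text
False (7.2, array([0.5513, 0.1897, 0.0818]), array([0.03, 0.32, 0.34]), 0.0451)
```

View pics/dn1.png

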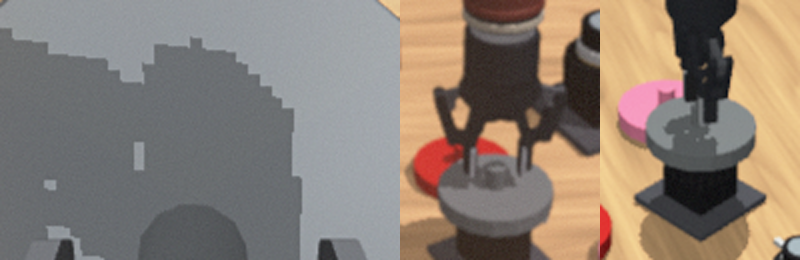

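Fingers now straddle the knob (scene crop: pads either side of the knob at about (495,170)). Closing.

```bash
python3 - <<'E'
from plant import *
from h import *
f=lambda:(observe()["time_s"],observe()["eef_pos"].round(4),observe()["ft_force"].round(2),round(observe()["opening"],4))
gripper_to(0.0,30);print(f())
ims=[]
for n,(x0,y0) in [("scene",(330,170)),("side",(270,150))]:
    im,d=get_image(n);ims.append(cv2.resize(im[y0:y0+130,x0:x0+100],None,fx=4,fy=4,interpolation=cv2.INTER_CUBIC))
cv2.imwrite("pics/gr1.png",np.hstack(ims)[:,:,::-1])
E
```

```text
(7.6833, array([0.5517, 0.1898, 0.0826]), array([ 0.05, -0.25,  2.14]), 0.0206)
```

View pics/gr1.png

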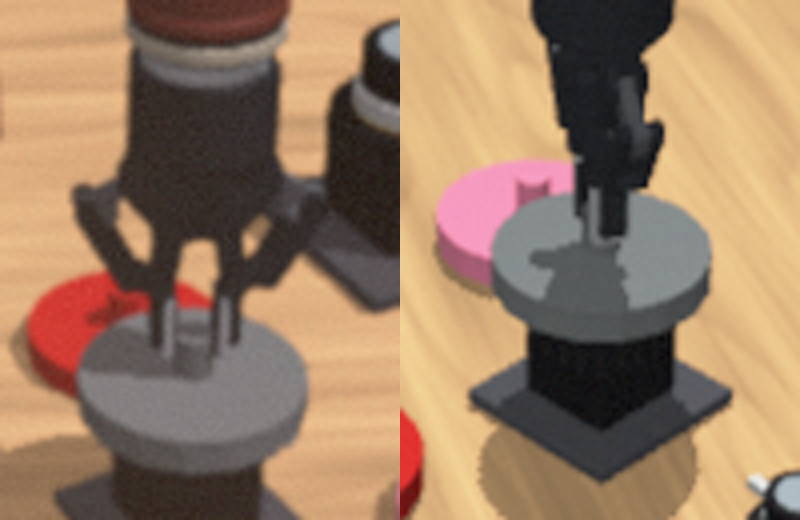

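```bash
python3 - <<'E'
from plant import *
from h import *
f=lambda:(observe()["time_s"],observe()["eef_pos"].round(4),observe()["ft_force"].round(2),round(observe()["opening"],4))
move_l([.5515,.1898,.150],.08);print(f())
ims=[]
for n in ["scene","side","wrist"]:
    c=get_calibration(n);im,d=get_image(n)
    np.savez("lift_"+n+".npz",im=im,d=d,K=c["intrinsics"],T=c["world_from_camera"]);cv2.imwrite(f"pics/lift_{n}.png",im[:,:,::-1])
    if n!="wrist":
        x0,y0=(330,150) if n=="scene" else (270,120);ims.append(cv2.resize(im[y0:y0+150,x0:x0+100],None,fx=4,fy=4,interpolation=cv2.INTER_CUBIC))
cv2.imwrite("pics/lift.png",np.hstack(ims)[:,:,::-1])
print(inverse_kinematics([.532,-.2055,.0],[0,np.pi/2,0]))
E
```

```text
(8.7833, array([0.551 , 0.1897, 0.1493]), array([ 1.01,  0.1 , -1.86]), 0.0204)
[-0.50688125  0.30864373  1.81124821  0.          1.02170071 -2.07767758]
```

View pics/lift.png

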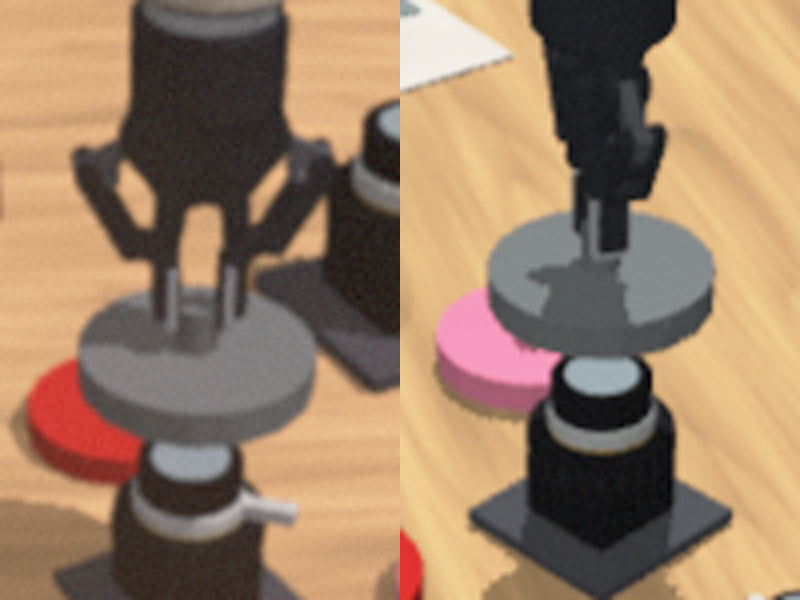

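Cover is lifted cleanly; the lens is bare and the lever is visible in the scene view, tip near (404,278), pointing toward +y. Moving to the tray.

```bash
python3 - <<'E'
from plant import *
from h import *
f=lambda:(observe()["time_s"],observe()["eef_pos"].round(4),observe()["ft_force"].round(2),round(observe()["opening"],4))
move_l([.532,-.2055,.15],.2)
print(f())
move_l([.532,-.2055,.05],.12)
print(f())
ims=[]
for n in ["scene","side"]:
    c=get_calibration(n);im,d=get_image(n);T,K=c["world_from_camera"],c["intrinsics"]
    x0,y0=(130,200) if n=="scene" else (290,300);ims.append(cv2.resize(im[y0:y0+160,x0:x0+160],(400,400),interpolation=cv2.INTER_CUBIC))
cv2.imwrite("pics/tr.png",np.hstack(ims)[:,:,::-1])
E
```

```text
(11.0583, array([ 0.5321, -0.2047,  0.15  ]), array([ 0.19, -0.11, -1.25]), 0.0203)
(12.0417, array([ 0.5327, -0.2059,  0.0509]), array([ 0.55, -0.04, -1.19]), 0.0206)
```

View pics/tr.png

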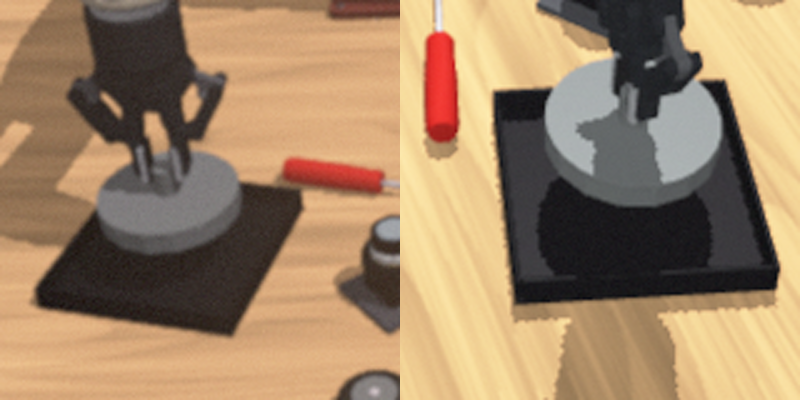

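```bash
python3 - <<'E'
from plant import *
from h import *
f=lambda:(observe()["time_s"],observe()["eef_pos"].round(4),observe()["ft_force"].round(2),round(observe()["opening"],4))
move_l([.532,-.2055,.010],.08);print(f())
print(move_l([.532,-.2055,-.008],.02,max_force=3),f())
gripper_to(.04,30);print(f())
move_l([.532,-.2055,.12],.2);print(f())
im,d=get_image("wrist");cv2.imwrite("pics/pl_w.png",im[:,:,::-1])
ims=[]
for n in ["scene","side"]:
    im,d=get_image(n)
    x0,y0=(130,200) if n=="scene" else (290,300);ims.append(cv2.resize(im[y0:y0+160,x0:x0+160],(400,400),interpolation=cv2.INTER_CUBIC))
cv2.imwrite("pics/pl.png",np.hstack(ims)[:,:,::-1])
E
```

```text
(12.7917, array([ 0.5318, -0.2054,  0.0096]), array([ 1.24,  0.29, -1.09]), 0.0203)
True (13.3833, array([ 5.321e-01, -2.056e-01, -4.000e-04]), array([-0.46, -0.52,  4.89]), 0.0204)
(13.7083, array([ 0.5311, -0.205 , -0.0016]), array([0.53, 0.47, 0.5 ]), 0.0403)
(14.4667, array([ 0.5312, -0.2051,  0.1188]), array([ 0.31, -0.17, -0.77]), 0.0403)
```

View pics/pl.png

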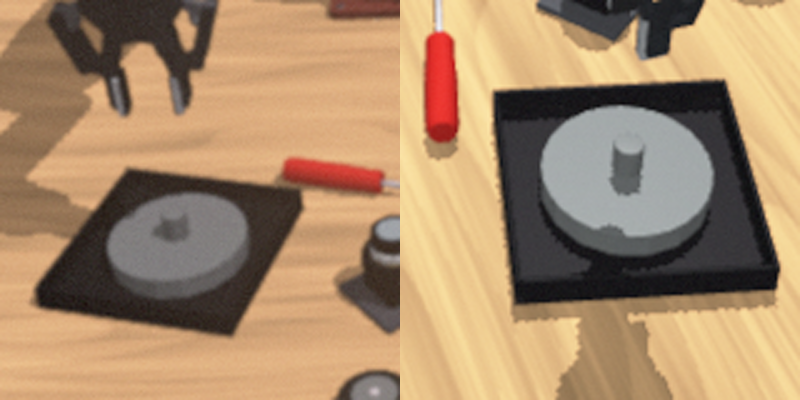

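Cover sits flat and centred in the tray, knob up; contact came at the predicted height. Now measuring the lens and lever from two wrist positions.

```bash
python3 - <<'E'
from plant import *
from h import *
def snap(nm):
    c=get_calibration("wrist"); im,d=get_image("wrist")
    np.savez(nm+".npz",im=im,d=d,K=c["intrinsics"],T=c["world_from_camera"]);cv2.imwrite(f"pics/{nm}.png",im[:,:,::-1])
    x,y=map(int,proj([.5515,.19,.09],c["intrinsics"],c["world_from_camera"]));x0,y0=x-100,y-75;print(nm,x0,y0)
    return cv2.resize(im[y0:y0+150,x0:x0+200],(800,600),interpolation=cv2.INTER_CUBIC)
P=np.pi/2
move_l([.57,.19,.22],.25,rotation=[0,P,0]);gripper_to(0,30);hold(.1);a=snap("lA")
move_l([.50,.19,.22],.25);hold(.2);b=snap("lB")
cv2.imwrite("pics/lAc.png",a[:,:,::-1]);cv2.imwrite("pics/lBc.png",b[:,:,::-1]);print(observe()["time_s"])
E
```

```text
lA 217 110
lB 217 196
17.7083
```

View pics/lAc.png

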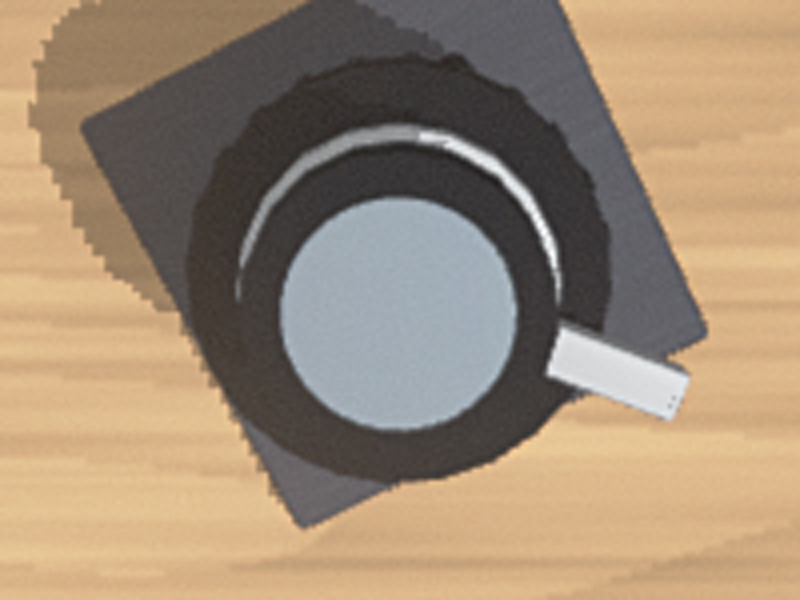

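View pics/lBc.png

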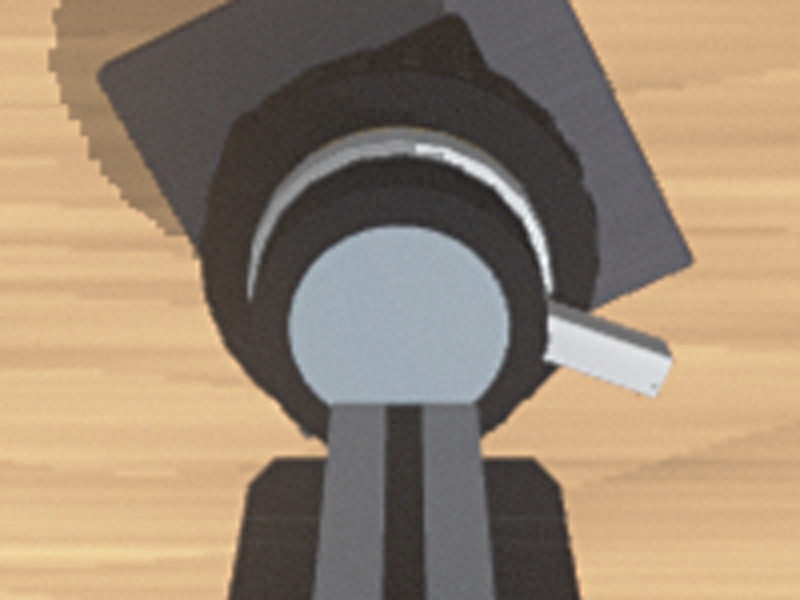

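```bash
python3 - <<'E'
from h import *
_,_,Ka,Ta=load("lA");_,_,Kb,Tb=load("lB");_,_,Ks,Ts=load("scene0")
A=lambda x,y:(217+x/4-.4,110+y/4-.4); B=lambda x,y:(217+x/4-.4,196+y/4-.4)
for nm,a,b in [("end1",A(690,376),B(672,360)),("end2",A(670,420),B(657,397)),("plateL",A(82,126),B(100,75)),("plateR",A(707,330),B(692,262))]:
    x,r=tri([ray(a,Ka,Ta),ray(b,Kb,Tb)]);print(nm,x.round(4),np.round(r,4))
e=[plane(A(*p),Ka,Ta,.083) for p in [(690,376),(670,420),(548,376),(560,330)]];print(np.round(e,4))
eb=[plane(B(*p),Kb,Tb,.083) for p in [(672,360),(657,397)]];print(np.round(eb,4))
print("glass A", [plane(A(399,313),Ka,Ta,z).round(4) for z in (.1,.104)])
pl=[plane(A(*p),Ka,Ta,.01) for p in [(82,126),(303,527),(707,330)]];print("plate",np.round(pl,4),(pl[0]+pl[2])/2)
# glass ellipse via mask
ang=lambda v:np.arctan2(v[1],v[0])
c=((pl[0]+pl[2])/2)
m=(e[0]+e[1])/2; print("lever ang",ang(m-[.5515,.19,0]),np.linalg.norm((m-[.5515,.19,0])[:2]), "from edge",ang(e[1]-e[2]),"plate edges",ang(pl[1]-pl[0]),ang(pl[2]-pl[1]))
for n in ["lA"]:
    im,d,K,T=load(n);h=cv2.cvtColor(im,cv2.COLOR_RGB2HSV)
    m=((h[...,0]>90)&(h[...,0]<120)&(h[...,2]>140)).astype(np.uint8)
    cs,_=cv2.findContours(m,cv2.RETR_EXTERNAL,cv2.CHAIN_APPROX_NONE);cc=max(cs,key=cv2.contourArea);el=cv2.fitEllipse(cc);print(el,plane(el[0],K,T,.104))
E
```

```text
end1 [0.5669 0.2454 0.0827] [0.0001 0.0001]
end2 [0.5762 0.2426 0.0807] [0.0003 0.0003]
plateL [0.5267 0.117  0.0067] [0.0001 0.0001]
plateR [0.5729 0.2611 0.0123] [0. 0.]
[[0.5668 0.2454 0.083 ]
 [0.5756 0.242  0.083 ]
 [0.5668 0.218  0.083 ]
 [0.5578 0.2201 0.083 ]]
[[0.5668 0.2452 0.083 ]
 [0.5751 0.2425 0.083 ]]
glass A [array([0.551 , 0.1894, 0.1   ]), array([0.5502, 0.1894, 0.104 ])]
plate [[0.5264 0.1175 0.01  ]
 [0.6222 0.1657 0.01  ]
 [0.5734 0.2615 0.01  ]] [0.54992539 0.18952709 0.01      ]
lever ang 1.2189219345360305 0.057181354285848966 from edge 1.2191799057126134 plate edges 0.46623543179169924 2.0420115043684914
((316.1188659667969, 188.0520477294922), (56.61872482299805, 57.716285705566406), 95.88581848144531) [0.55037216 0.18923674 0.104     ]
```

```bash
python3 - <<'E'
from h import *
_,_,K,T=load("scene0")
for p in [(330,330),(458,299),(440,345),(385,360),(289,320),(530,330),(510,270),(200,360),(540,250)]: print(p,plane(p,K,T,0).round(3))
E
```

```text
(330, 330) [0.638 0.084 0.   ]
(458, 299) [0.553 0.377 0.   ]
(440, 345) [0.695 0.305 0.   ]
(385, 360) [ 0.73   0.189 -0.   ]
(289, 320) [ 0.602 -0.004  0.   ]
(530, 330) [0.661 0.502 0.   ]
(510, 270) [0.452 0.53  0.   ]
(200, 360) [ 0.71  -0.178  0.   ]
(540, 250) [0.372 0.634 0.   ]
```

Lens axis is about (0.5503, 0.1894). The lever is at 1.20 rad with its top at z≈0.082, and the stand's +x is at 0.466 rad, the only edge direction consistent with "0.7–1.2 short". Before working near the fixed rings I calibrate the true tip height with a light touch on bare table.

```bash
python3 - <<'E'
from plant import *
from h import *
f=lambda:(observe()["time_s"],observe()["eef_pos"].round(4),observe()["ft_force"].round(2),round(observe()["opening"],4))
P=np.pi/2
move_l([.66,.295,.15],.3);
move_l([.66,.295,.03],.2);print(f())
im,_=get_image("scene");im2,_=get_image("side")
o=np.hstack([cv2.resize(im[220:370,380:530],(400,400),interpolation=2),cv2.resize(im2[100:250,290:440],(400,400),interpolation=2)])
cv2.imwrite("pics/tip.png",o[:,:,::-1])
print(move_l([.66,.295,-.043],.03,max_force=3),f())
move_l([.66,.295,.05],.2);print(f())
E
```

```text
(19.2917, array([0.6611, 0.2952, 0.0321]), array([0.93, 0.83, 0.14]), -0.0001)
True (21.425, array([ 0.66  ,  0.295 , -0.0387]), array([-1.04,  0.42,  4.94]), -0.0)
(22.025, array([0.6594, 0.2948, 0.0491]), array([-0.73, -0.03, -2.04]), 0.0001)
```

View pics/tip.png

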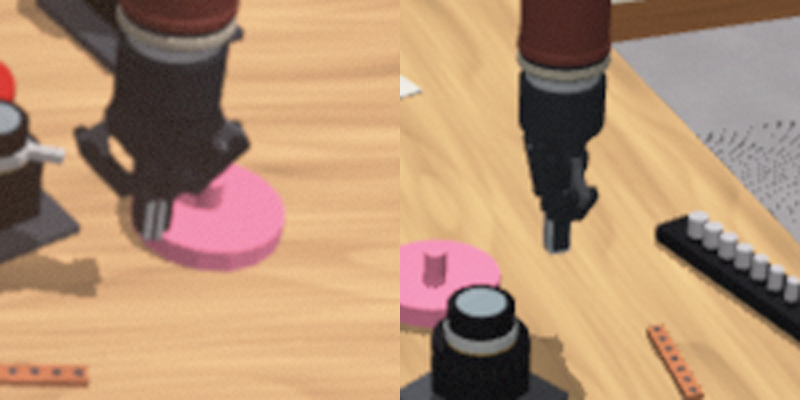

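```bash
cat > p.py <<'E'
from plant import *
from h import *
AX=np.array([.5503,.1894]);P=np.pi/2;R=.051;Z=.0368
def pose(th,s,z=Z):
    u=np.array([np.cos(th),np.sin(th)]);t=np.array([-u[1],u[0]])
    return np.r_[AX+R*u+s*t,z]
def go(th,s,feed=.03,z=Z,**k): return move_l(pose(th,s,z),feed,rotation=[0,P,th],**k)
def st(th,b):
    F=[];E=[]
    for _ in range(4):
        o=observe();F.append(o["ft_force"]);E.append(o["eef_pos"]);hold(.02)
    F=np.mean(F,0)-b;e=np.mean(E,0);u=np.array([np.cos(th),np.sin(th)]);t=np.array([-u[1],u[0]])
    d=e[:2]-AX
    return o["time_s"],F[:2]@t,F[:2]@u,F[2],d@u,d@t,e[2]
E
python3 - <<'E'
from p import *
th=1.203
print(inverse_kinematics(pose(th,.024),[0,P,th]),inverse_kinematics(pose(.4,.012),[0,P,.4]))
go(th,.024,.25,z=.13);print(go(th,.024,.08,max_force=6))
hold(.2);b=np.mean([(observe()["ft_force"],hold(.02))[0] for _ in range(6)],0);np.save("b.npy",b)
print(b,np.round(st(th,b),4))
ims=[]
for n,(x0,y0) in [("scene",(350,190)),("side",(270,130))]:
    im,_=get_image(n);ims.append(cv2.resize(im[y0:y0+120,x0:x0+100],(400,480),interpolation=2))
cv2.imwrite("pics/ap.png",np.hstack(ims)[:,:,::-1])
im,_=get_image("wrist");cv2.imwrite("pics/apw.png",im[:,:,::-1])
E
```

```text
[ 0.29094875  0.31604997  1.72055391  0.          1.10498878 -2.48284757] [ 2.31294015e-01  3.86997833e-01  1.62816714e+00 -4.44089210e-16
  1.12642768e+00 -1.73950231e+00]
False
[0.00241615 0.16106607 0.1886898 ] [ 2.50417e+01 -3.21700e-01  4.81000e-02  5.27000e-02  5.11000e-02
  2.39000e-02  3.71000e-02]
```

View pics/ap.png

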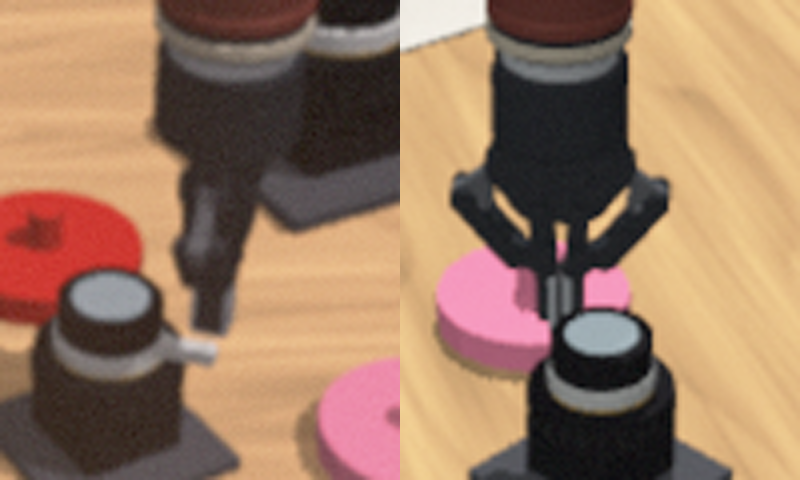

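View pics/apw.png

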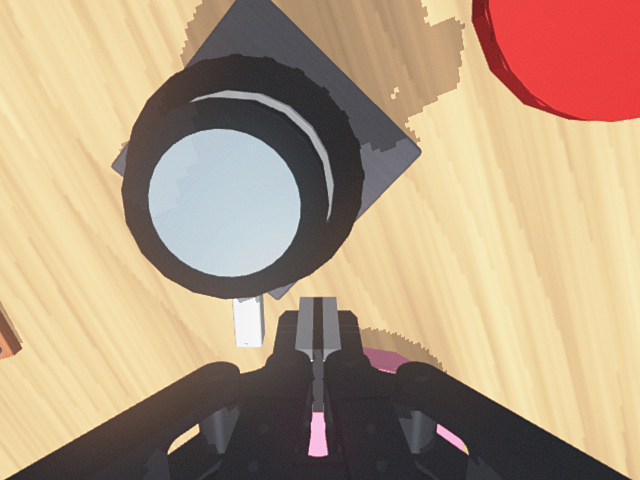

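```bash
python3 - <<'E'
from p import *
b=np.load("b.npy");th=1.203
# approach contact at constant yaw
for s in np.arange(.022,.004,-.001):
    go(th,s,.03);r=st(th,b)
    print(round(s,4),np.round(r,4))
    if r[1]>1.8: break
np.save("s.npy",s)
E
```

```text
0.022 [ 2.55083e+01 -1.30100e-01 -4.50200e-01 -1.28100e-01  5.10000e-02
  2.19000e-02  3.68000e-02]
0.021 [ 2.5825e+01  6.6500e-01  2.6100e-01 -1.6510e-01  5.1000e-02  2.1000e-02
  3.6800e-02]
0.02 [ 2.61417e+01 -2.53900e-01 -3.18900e-01 -1.43200e-01  5.10000e-02
  2.00000e-02  3.68000e-02]
0.019 [ 2.64583e+01  7.80000e-02 -2.86200e-01 -3.10700e-01  5.10000e-02
  1.90000e-02  3.68000e-02]
0.018 [ 2.6775e+01  2.8400e-01 -3.2450e-01 -4.2810e-01  5.1000e-02  1.7900e-02
  3.6800e-02]
0.017 [ 2.70917e+01 -3.75700e-01 -2.99400e-01  1.38900e-01  5.10000e-02
  1.70000e-02  3.68000e-02]
0.016 [ 2.74083e+01 -4.21700e-01 -4.75400e-01  2.22300e-01  5.10000e-02
  1.59000e-02  3.68000e-02]
0.015 [ 2.7725e+01  5.5130e-01 -1.4000e-03 -2.9960e-01  5.1000e-02  1.5200e-02
  3.6700e-02]
0.014 [2.80417e+01 2.69190e+00 3.62800e-01 1.72600e-01 5.10000e-02 1.44000e-02
 3.67000e-02]
```

```bash
python3 - <<'E'
from p import *
b=np.load("b.npy");s=.014
th=1.203
while th>.62:
    th-=.08; go(th,s,.035);r=st(th,b);print(round(th,3),np.round(r,4).tolist())
    if r[1]>6: break
np.save("th.npy",th)
E
```

```text
1.123 [28.3833, 2.2902, 0.5447, -0.3284, 0.0511, 0.014, 0.0368]
1.043 [28.725, 1.6503, 0.6926, -0.0443, 0.0511, 0.0139, 0.0369]
0.963 [29.0667, 1.9055, 1.6667, 0.1832, 0.0512, 0.0139, 0.0369]
0.883 [29.4083, 1.8777, 1.5393, 0.6346, 0.0512, 0.0139, 0.0369]
0.803 [29.75, 1.8014, 1.4854, 0.5822, 0.0511, 0.0139, 0.0369]
0.723 [30.0917, 1.9927, 1.5539, 0.432, 0.0511, 0.0139, 0.0369]
0.643 [30.4333, 1.8912, 2.1664, 1.3803, 0.0511, 0.0139, 0.0369]
0.563 [30.775, 2.8834, 2.1217, 1.349, 0.0511, 0.014, 0.0369]
```

```bash
python3 - <<'E'
from p import *
b=np.load("b.npy");s=.014
th=float(np.load("th.npy"))
while th>.30:
    th-=.012; go(th,s,.03);r=st(th,b);print(round(th,4),np.round(r,4).tolist())
    if r[1]>7: break
np.save("th.npy",th)
E
```

```text
0.551 [31.0917, 2.707, 1.9266, 1.2195, 0.051, 0.0141, 0.0368]
0.539 [31.4083, 2.9223, 2.0485, 1.6439, 0.0511, 0.014, 0.0368]
0.527 [31.725, 2.8251, 2.101, 1.7561, 0.0511, 0.0139, 0.0368]
0.515 [32.0417, 2.7032, 1.8549, 1.4009, 0.0511, 0.0139, 0.0368]
0.503 [32.3583, 3.2208, 2.319, 1.1444, 0.0511, 0.0139, 0.0368]
0.491 [32.675, 2.8126, 2.0489, 1.3624, 0.0511, 0.0139, 0.0368]
0.479 [32.9917, 2.7439, 3.0765, 1.8518, 0.0511, 0.0139, 0.0368]
0.467 [33.3083, 2.9874, 2.921, 1.7673, 0.0511, 0.0139, 0.0368]
0.455 [33.625, 3.2485, 2.9853, 1.3702, 0.0511, 0.0139, 0.0368]
0.443 [33.9417, 2.7316, 2.9591, 1.8386, 0.0511, 0.014, 0.0368]
0.431 [34.2583, 2.8791, 2.9975, 2.1698, 0.051, 0.0139, 0.0368]
0.419 [34.575, 3.4833, 2.8375, 1.7421, 0.051, 0.0139, 0.0368]
0.407 [34.8917, 3.4464, 3.1855, 1.6717, 0.051, 0.014, 0.0368]
0.395 [35.2083, 4.0004, 2.4559, 2.2478, 0.051, 0.0142, 0.0368]
0.383 [35.525, 5.1042, 3.0178, 2.153, 0.051, 0.0145, 0.0368]
0.371 [35.8417, 5.8089, 2.9469, 1.9364, 0.051, 0.0148, 0.0368]
0.359 [36.1583, 6.0449, 3.0568, 1.8205, 0.051, 0.015, 0.0368]
0.347 [36.475, 7.7256, 2.6481, 2.1772, 0.051, 0.0153, 0.0368]
```

```bash
python3 - <<'E'
from p import *
def snap(nm):
    c=get_calibration("wrist"); im,d=get_image("wrist")
    np.savez(nm+".npz",im=im,d=d,K=c["intrinsics"],T=c["world_from_camera"]);cv2.imwrite(f"pics/{nm}.png",im[:,:,::-1])
b=np.load("b.npy");s=.014
th=float(np.load("th.npy"));snap("k0")
while th>.20:
    th-=.012; go(th,s,.03);r=st(th,b);print(round(th,4),np.round(r,4).tolist(), round(th+(r[5]-.0139)/.051,4))
    if r[1]>10.3: break
np.save("th.npy",th);snap("k1")
E
```

```text
0.335 [36.8417, 8.2637, 2.9287, 2.5333, 0.0509, 0.0156, 0.0368] 0.3681
0.323 [37.1583, 8.9707, 2.6997, 2.8601, 0.0509, 0.0159, 0.0368] 0.3617
0.311 [37.475, 9.9274, 2.3048, 2.62, 0.0509, 0.0161, 0.0368] 0.3547
0.299 [37.7917, 11.4112, 2.1979, 2.4321, 0.0509, 0.0164, 0.0368] 0.3483
```

View pics/k1.png

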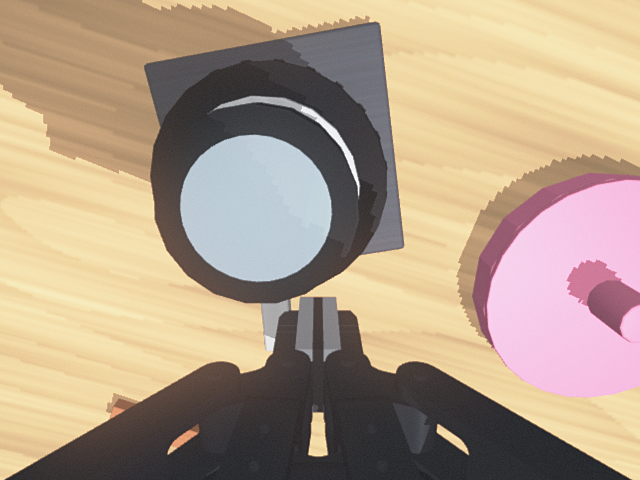

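```bash
python3 - <<'E'
from h import *
o=[cv2.resize(load(n)[0][290:360,250:330],(400,350),interpolation=2) for n in ("k0","k1")]
cv2.imwrite("pics/k.png",np.hstack(o)[:,:,::-1])
E
```

```text
(no output)
```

View pics/k.png

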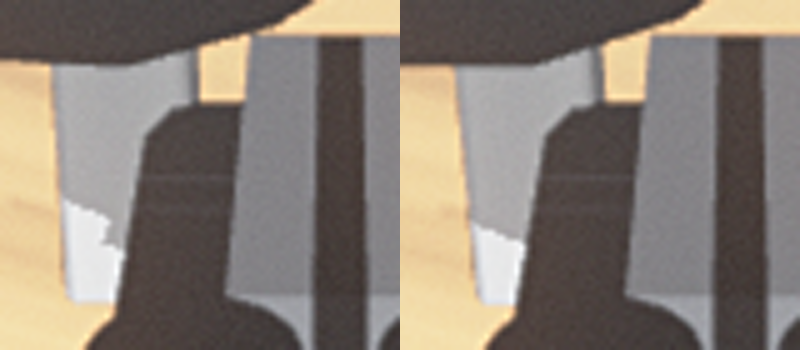

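```bash
python3 - <<'E'
from h import *
AX=np.array([.5503,.1894])
for n,p,q in [("k0",(70,300),(53,65)),("k1",(80,302),(57,65))]:
    _,_,K,T=load(n)
    w=[plane((250+x/5-.4,290+y/5-.4),K,T,.083)[:2] for x,y in (p,q)]
    v=w[0]-AX;e=w[0]-w[1]
    print(n,w,"ang",np.arctan2(v[1],v[0]),np.arctan2(v[1],v[0])+.0845,np.linalg.norm(v),"edge dir",np.arctan2(e[1],e[0]))
_,_,K,T=load("lA")
E
```

```text
k0 [array([0.60642994, 0.20541914]), array([0.58867275, 0.19853536])] ang 0.27800338504627947 0.3625033850462795 0.05837107902585599 edge dir 0.3698249995519787
k1 [array([0.60667277, 0.20435807]), array([0.58857839, 0.19785825])] ang 0.25936531390911205 0.34386531390911207 0.05832351573701574 edge dir 0.34486239162932414
```

Wrist view: the lever (about (270,325)) is pressed by the fingers, at ≈0.344 rad with 11.4 N. I hold here and let go once. Comparing the lever's angle pressed and released will tell me directly how far the collar turned.

```bash
python3 - <<'E'
from p import *
def snap(nm):
    c=get_calibration("wrist"); im,d=get_image("wrist")
    np.savez(nm+".npz",im=im,d=d,K=c["intrinsics"],T=c["world_from_camera"]);cv2.imwrite(f"pics/{nm}.png",im[:,:,::-1])
b=np.load("b.npy");th=float(np.load("th.npy"))
o=observe();print(o["opening"],o["tcp_rot"],o["torque"].round(3))
hold(.5);print(np.round(st(th,b),4));snap("k2")
for s in [.0175,.019,.021,.026]:
    go(th,s,.03);print(s,np.round(st(th,b),4))
snap("k3");print(observe()["tcp_rot"])
cv2.imwrite("pics/kk.png",np.hstack([cv2.resize(load(n)[0][290:360,230:310],(400,350),interpolation=2) for n in ("k2","k3")])[:,:,::-1])
E
```

```text
-0.00016261657508062177 [1.61884022 1.56748488 1.91762636] [1.869 0.116 0.068]
[3.84083e+01 1.09526e+01 2.41710e+00 2.87440e+00 5.09000e-02 1.64000e-02
 3.68000e-02]
0.0175 [3.87917e+01 5.97300e+00 2.10930e+00 2.13150e+00 5.07000e-02 1.84000e-02
 3.67000e-02]
0.019 [3.91083e+01 4.19200e+00 1.12240e+00 2.03810e+00 5.06000e-02 1.91000e-02
 3.66000e-02]
0.021 [ 3.9425e+01  1.0450e-01 -8.1700e-02  5.2690e-01  5.0200e-02  2.0300e-02
  3.6100e-02]
0.026 [ 3.98083e+01 -5.34500e-01  8.81000e-02  4.86000e-02  5.09000e-02
  2.61000e-02  3.67000e-02]
[-1.88010023  1.57065078 -1.58098223]
```

View pics/kk.png

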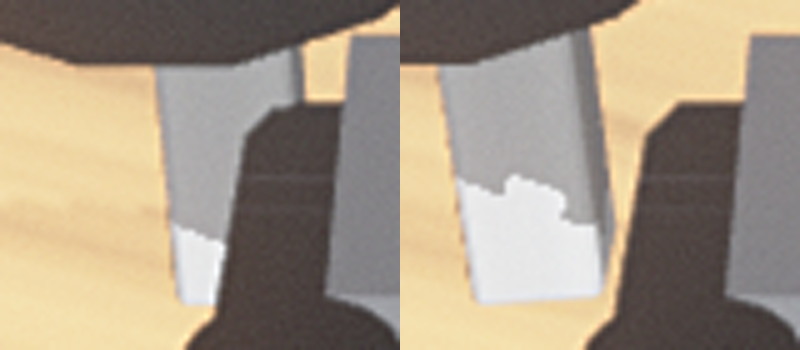

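```bash
cat > ang.py <<'E'
from h import *
def glass(n):
    im,d,K,T=load(n);h=cv2.cvtColor(im,cv2.COLOR_RGB2HSV)
    m=((h[...,0]>85)&(h[...,0]<125)&(h[...,1]>15)&(h[...,2]>120)).astype(np.uint8);m[300:]=0
    cs,_=cv2.findContours(m,cv2.RETR_EXTERNAL,cv2.CHAIN_APPROX_NONE);c=cv2.convexHull(max(cs,key=cv2.contourArea));e=cv2.fitEllipse(c)
    return plane(e[0],K,T,.104)[:2],e
E
python3 - <<'E'
from ang import *
AX=np.array([.5503,.1894])
O={"k0":(250,290),"k1":(250,290),"k2":(230,290),"k3":(230,290)}
for n,p,q in [("k0",(70,300),(53,65)),("k1",(80,302),(57,65)),("k2",(182,302),(157,65)),("k3",(77,302),(40,65))]:
    _,_,K,T=load(n);g,e=glass(n)
    w=[plane((O[n][0]+x/5-.4,O[n][1]+y/5-.4),K,T,.083)[:2] for x,y in (p,q)]
    a=lambda v:round(float(np.arctan2(v[1],v[0])),4)
    print(n,g.round(4),np.round(e[1],1),"ang",a(w[0]-AX)+.0845,"glass-rel",a(w[0]-g)+.0845,"edge",a(w[0]-w[1]))
E
```

```text
k0 [0.5499 0.1887] [145.4 153.4] ang 0.36250000000000004 glass-rel 0.3715 edge 0.3698
k1 [0.5499 0.1888] [145.5 153.5] ang 0.34390000000000004 glass-rel 0.3521 edge 0.3449
k2 [0.5499 0.1888] [145.3 153.5] ang 0.34650000000000003 glass-rel 0.3547 edge 0.3525
k3 [0.5499 0.1889] [143.6 155.4] ang 0.3824 glass-rel 0.389 edge 0.3814
```

Released the lever sits at ≈0.385 rad; pressed it was at ≈0.352. So the collar turned ≈0.033 rad, equivalent to about 12 N at 48 mm, within the finger-tight range. It was held there over half a second and then sprang back. Retreating for final checks.

```bash
python3 - <<'E'
from p import *
th=float(np.load("th.npy"))
go(th,.028,.05);go(th,.028,.15,z=.20);hold(.2)
c=get_calibration("wrist"); im,d=get_image("wrist")
np.savez("f1.npz",im=im,d=d,K=c["intrinsics"],T=c["world_from_camera"]);cv2.imwrite("pics/f1.png",im[:,:,::-1])
for n in ("scene","side"):
    im,_=get_image(n);cv2.imwrite(f"pics/f_{n}.png",im[:,:,::-1])
print(observe()["time_s"],observe()["eef_pos"])
E
```

```text
41.7167 [0.59061215 0.23112033 0.19950442]
```

View pics/f1.png

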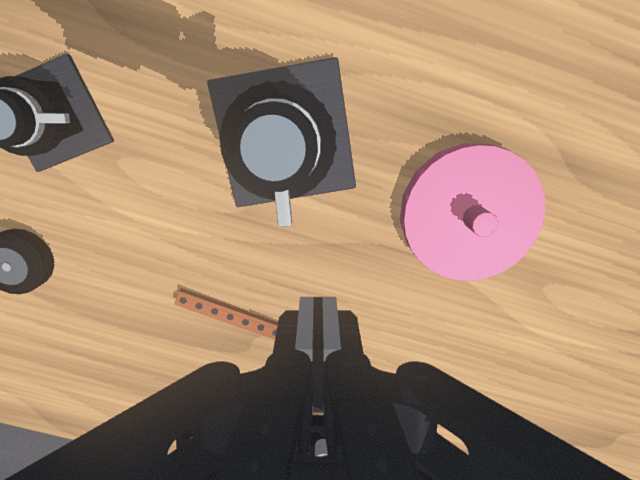

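View pics/f_scene.png

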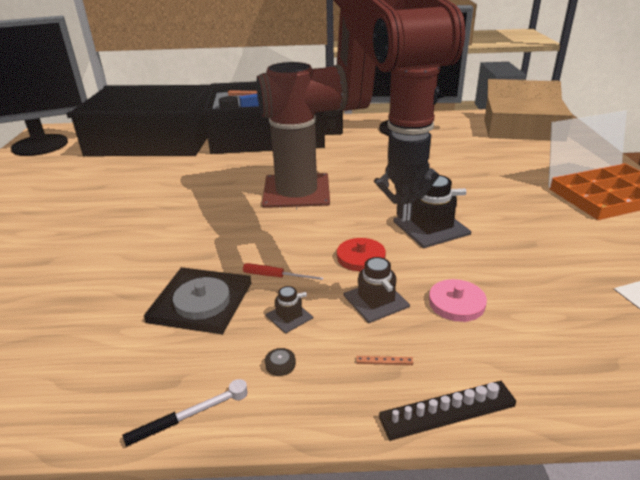

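View pics/f_side.png

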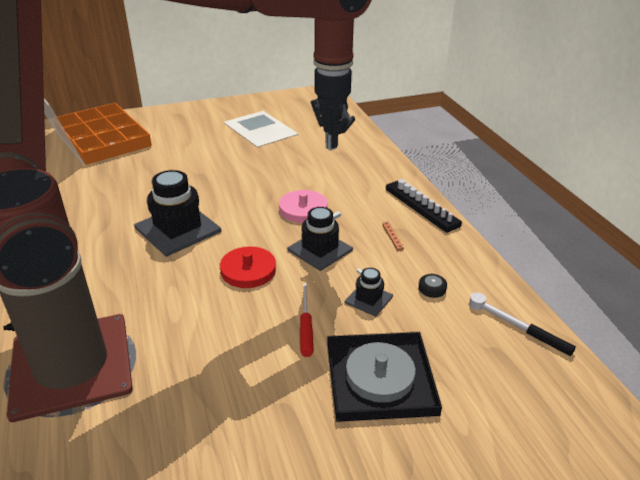

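Final views: cover flat in the tray (scene (201,297)), lever at its stop (wrist (284,210)), bystanders unmoved, gripper clear.

```bash
python3 - <<'E'
from ang import *
from plant import job_done
g,e=glass("f1");_,_,K,T=load("f1")
w=(plane((279,226),K,T,.083)+plane((291,225),K,T,.083))[:2]/2-g
print(g,np.arctan2(w[1],w[0]),np.linalg.norm(w))
job_done()
E
```

```text
[0.55041823 0.18913821] 0.38630181834227795 0.05864894364274856
the job is handed in; nothing more can be done
```

I lifted the grey cover off the 110 mm stand's lens and set it down, knob up, centred and flat in the empty tray. Then I turned the lock ring clockwise to its stop, nipped it up, held it for more than half a second and let go. I handed the job in at about 42 s; no verdict is reported.

**Last checks**
- **Finger-tight:** the lever was at about 0.352 rad pressed and 0.385 rad released. The collar therefore turned about 0.033 rad (±0.006), roughly 12 N at 48 mm. The wrist read about 11 N during the hold. That is above the 9 N minimum and well short of over-tight, at the lower edge of the 12–15 N best range.
- **Let go:** the lever sprang back and stayed, reading 0.386 rad in the final picture.
- **Surroundings:** screwdriver, wheel and beam look unmoved in the last pictures, and the gripper is clear of everything.
- **Fixed rings:** I planned clearance from them, about 4 mm above the lower one, and saw no sign of contact, but did not check this separately.

**What failed or disagreed**
- **First grasp:** the fingers closed on air above the knob. The real fingertips stand about 38 mm behind the reported TCP, confirmed by a light touch on the bare table. I corrected for this from then on.
- **Heights:** the two-view heights came out about 4 mm low for the knob top (130 against 134 mm) and about 5 mm low for the tray rim.
- **Push force:** it rose more gradually at the stop than the spring figures suggest. I therefore judged the tightening mainly by the measured lever angle.

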